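Clamp the battened panels flat

ROBOT

A 6-joint arm with a two-finger parallel gripper is mounted at the origin on the work surface. World frame = base frame: x ahead of the robot, y to its left, z up, the work surface at z = 0. Lengths are in m, angles in rad, forces in N, time in s.
With the tool pointing down it reaches from about 0.275 to 0.875 m from the base axis. Payload 12.5 kg.
Tool frame: the origin (TCP) lies on the centre line of the jaws, within the pads' length; the fingertips stand r.finger_overhang ahead of it and the grasp point (between the pads) lies 3 mm ahead of it (r.finger_overhang is the distance from the TCP to the fingertips, in m); z points along the fingers, y is the line along which they close (so a half turn about z gives the same grasp; the last joint's range is limited). The gripper opens to 85 mm and grips with 20 to 120 N. Pads are 22 mm wide; open, the fingers measure 114 mm over their backs; the gripper's body (76 mm by 85 mm) begins 54 mm behind the grasp point. The pads swing forward as they close: fully open they stand 13 mm farther back than shut.
Start: joints at [-1.309, 0.351, 1.652, -0, 1.139, -0.085], TCP at [0.187, -0.517, 0.233] pointing down, gripper open.
Joint ranges: [-2.75, 2.75], [-0.79, 2.1], [0.01, 2.65], [-1.57, 4.71], [0.07, 3.14], [-2.87, 2.87]. Speed limits (rad/s): [2.22, 2.22, 2.79, 3.14, 3.14, 3.14].

INTERFACE

Orientations are given as a unit quaternion [x, y, z, w].
In Python, from cell import r, optics gives the robot as it stands. The module is installed in compiled form; this text tells all that it offers. Calls block until the motion is done:
- r.move_to(position, orientation): joint-space move of the TCP to a pose.
- r.move_linear(position, rot=None, vel=0.15): straight line of the TCP; rot=None keeps the orientation; vel is the mean speed in m/s.
- r.set_joints(angles): joint-space move.
- r.set_gripper(opening, squeeze=None): opening from 0.0 (shut) to 1.0 (fully open); squeeze is the grip in N (None keeps the last); returns when the fingers have stopped.
- r.sleep(seconds).
- r.inverse_kinematics(position, orientation): joint angles nearest the present ones, or None.
- optics.get_image(name): name is "scene" or "top" or "wrist"; returns a dict with "pixels" (384x512x3 uint8, red, green, blue), "depth" (384x512 float32, m along the optical axis (not along the pixel's ray), 0 where there is no reading), "fx", "fy", "cx", "cy" (pixels), "camera_from_world" (4x4, takes a point from world to camera coordinates); the wrist camera has in their place "mount" (4x4, takes a point from camera to tool coordinates, whose origin is the TCP and whose axes are the flange's). Camera axes: x right, y down, z forward; pixel columns grow to the right and rows downward; lengths in m; the calibration is good to about 2 mm. A picture is of the moment at which its call begins: read the wrist's pose just before it.
A pose or a line that the arm cannot do raises r.PlanningError and nothing moves.
- r.hand_in(): hands the job in; it is judged then, once.
Readings, each from a call of its own:
- r.current_t(): time.
- r.current_q(): joint angles.
- r.current_qvel(): joint speeds.
- r.current_effort(): joint torques, N m.
- r.current_tool_pos(): TCP position.
- r.current_ee_rot(): TCP orientation.
- r.current_contact_force(): force on the tool from outside, world axes, zero at the start.
- r.current_torque(): the same for the moment, N m.
- r.current_opening(): opening from 0.0 (shut) to 1.0 (fully open).
- r.current_finger_force(): force on a finger pad.
Only numpy, scipy, OpenCV 4.12 (cv2) and the standard library are available. Lean on these libraries where they do the work, as an engineer would, in place of code of your own. Each camera call takes 0.05 s, during which the arm holds its last target. There are 200 camera calls.

TASK

Pull open the sketch box's drawer, lay each of the painting panels from it on a cork pad of its own in the flattening clamp, batten up, centred and square between the rails, and press it down until it sits level on the bed. Only when all are down, turn the turnbuckle's spoked sleeve until both rails have drawn fully in over the panels' ends. Finish with the drawer pushed fully shut, and leave the other things where they stand.

Things in the scene. Friction and masses are not known exactly. Their poses are not given: they have to be found in the camera images.
- clamp: Wooden flattening clamp, fixed. Origin: underside, centre of its bed; z up. The bed, 190 mm (x) by 235 mm (y), has its level top 22 mm above the origin and three cork pads in a row along y; a 12 mm high end stop at |y| = 112 mm. Along each x edge a wooden rail with an inward lip, 14.5 to 20 mm above the bed. The turnbuckle drawing them together lies beyond the bed's -y end.
- rail_near (a joint): Rail on the clamp's -x edge: metres drawn in towards +x; 0 slack, 0.014 fully in. Slack, its lip's inner edge is at the clamp's x = -46 mm and its upright face at -56 mm; fully in, at -32 and -42 mm. Moved only by turning the sleeve.
- rail_far (a joint): Rail on the clamp's +x edge, the mirror image of rail_near: metres drawn in towards -x; 0 slack, 0.014 fully in. Moved only by turning the sleeve. With the rails in, a panel is held down by the lips and square between the faces with 2 mm play, but can still slide along y.
- turnbuckle (a point): Middle of the turnbuckle's brass sleeve, on its axis, 55 mm above the table; the axis runs along the clamp's x (point axes = clamp's). Sleeve 64 mm long, 18 mm thick (26 mm collar in the middle). Here four steel spokes, 8 mm thick, stand out square to the axis, 90 degrees apart, tips 40 mm from it. Posts holding the threaded rods rise to 70 mm above the table, 42 mm or more either side.
- sleeve (a joint): Angle of the turnbuckle's sleeve in rad: 0 slack, 10 fully tight (a stop). At 0 one spoke points straight up. It grows when the uppermost spoke is pushed towards the clamp's -y, away from the bed; each rad draws each rail in 1.4 mm. It stays where it is left; turning takes 2 to 3 N at a spoke.
- bay0 (a point): Centre of the place for one panel, on the level of the bed's top, at the clamp's y = -75 mm. Its axes are the clamp's. A cork pad of 60 mm (x) by 42 mm (y) is centred here; its top starts 5 mm above the bed.
- pad0 (a joint): Cork pad under bay0: metres it has been pressed down; 0 standing 5 mm proud, 0.005 level with the bed. Stiff: sinks at 6 to 7 N, stays where it is left.
- bay1 (a point): Centre of the place for one panel, on the level of the bed's top, at the clamp's y = 0 mm. Its axes are the clamp's. A cork pad of 60 mm (x) by 42 mm (y) is centred here; its top starts 5 mm above the bed.
- pad1 (a joint): Cork pad under bay1: metres it has been pressed down; 0 standing 5 mm proud, 0.005 level with the bed. Stiff: sinks at 6 to 7 N, stays where it is left.
- bay2 (a point): Centre of the place for one panel, on the level of the bed's top, at the clamp's y = 75 mm. Its axes are the clamp's. A cork pad of 60 mm (x) by 42 mm (y) is centred here; its top starts 5 mm above the bed.
- pad2 (a joint): Cork pad under bay2: metres it has been pressed down; 0 standing 5 mm proud, 0.005 level with the bed. Stiff: sinks at 6 to 7 N, stays where it is left.
- sketchbox: Wooden sketch box, fixed to the table: 260 mm in x, 340 mm in y, 80 mm high. Origin: underside centre. One drawer, in its -x face. A jar and an eraser lie loose on top.
- sketchbox_drawer0 (a joint): Drawer of the sketch box: metres pulled out towards the box's -x; 0 shut, 0.18 fully out; slides with 1 to 2 N. Inside 298 mm wide, side walls and front; its floor is 22 mm above the table, walls 42 mm high, the front's inner face 109 mm from the box's centre (towards -x) when shut.
- sketchbox_drawer0_handle (a point): Middle of the drawer's handle: a brass bar 11 mm thick and 120 mm long along the box's y, its axis 35 mm in front of the drawer's face and 44 mm above the table. It moves with the drawer. Its axes are the box's.
- panel0: Small plywood painting panel, 80 mm (x) by 60 mm (y) by 12 mm, about 60 g, lying face down; on its back, facing up, a wooden batten along x, 44 mm long, 12 mm wide and 16 mm high (z 12 to 28 mm), to hold it by. Origin: underside centre. All panels are alike; there are two or three (absent ones give None).
- panel1: Small plywood painting panel, 80 mm (x) by 60 mm (y) by 12 mm, about 60 g, lying face down; on its back, facing up, a wooden batten along x, 44 mm long, 12 mm wide and 16 mm high (z 12 to 28 mm), to hold it by. Origin: underside centre. All panels are alike; there are two or three (absent ones give None).
- panel2: Small plywood painting panel, 80 mm (x) by 60 mm (y) by 12 mm, about 60 g, lying face down; on its back, facing up, a wooden batten along x, 44 mm long, 12 mm wide and 16 mm high (z 12 to 28 mm), to hold it by. Origin: underside centre. All panels are alike; there are two or three (absent ones give None).
- jar_a: Bystander: small paint jar, 48 mm wide, 55 mm high, on the table. Leave it where it stands. Origin: underside centre.
- jar_b: Bystander: small paint jar, 48 mm wide, 55 mm high, on top of the sketch box. Leave it where it stands. Origin: underside centre.
- glue: Bystander: white glue bottle, 48 mm wide, 130 mm high. Leave it where it stands. Origin: underside centre.
- tape: Bystander: roll of paper tape lying flat, 90 mm wide, 24 mm high. Leave it where it stands. Origin: underside centre.
- palette_knife: Bystander: palette knife lying flat, 200 mm long. Leave it where it stands. Origin: underside centre.
- eraser: Bystander: white eraser, 45 x 22 x 13 mm. Leave it where it stands. Origin: underside centre.
- palette: Bystander: white plate used as a palette, 120 mm wide. Leave it where it stands. Origin: underside centre.

How it is judged:
On the way, in this order (a step that is already met when the one before it is completed fails the run):
1. the drawer is pulled open (value of joint sketchbox_drawer0 above 0.08 m), for 0.1 s.
2. every panel lies pressed down level on the bed, centred on a pad of its own and square, with the rails still apart (z of panel0 in the frame of clamp between 0.019 and 0.0245 m and angle between each of panel0, panel1, panel2's own z axis and vertical below 0.05 rad and angle between the x axis of each of panel0, panel1, panel2 and the x axis of clamp, either way round below 0.15 rad and (horizontal distance between panel0 and bay0 below 0.012 m or horizontal distance between panel0 and bay1 below 0.012 m or horizontal distance between panel0 and bay2 below 0.012 m) and z of panel1 in the frame of clamp between 0.019 and 0.0245 m and (horizontal distance between panel1 and bay0 below 0.012 m or horizontal distance between panel1 and bay1 below 0.012 m or horizontal distance between panel1 and bay2 below 0.012 m) and z of panel2 in the frame of clamp between 0.019 and 0.0245 m and (horizontal distance between panel2 and bay0 below 0.012 m or horizontal distance between panel2 and bay1 below 0.012 m or horizontal distance between panel2 and bay2 below 0.012 m) and value of joint each of rail_near, rail_far below 0.006 m), for 0.2 s.
3. both rails are drawn in by the turnbuckle, over the panels' ends (value of joint each of rail_near, rail_far above 0.0125 m), for 0.2 s.
At the end, for the whole second after the job is handed in: Every panel lies batten up in a bay of its own: centre within 12 mm of the bay's, underside within 2.5 mm of the bed, tilt under 0.05 rad, square to the clamp within 0.15 rad, at rest; both rails drawn in at least 12.5 of their 14 mm; the drawer within 10 mm of shut (all of step 3 and z of panel0 in the frame of clamp between 0.019 and 0.0245 m and angle between each of panel0, panel1, panel2's own z axis and vertical below 0.05 rad and angle between the x axis of each of panel0, panel1, panel2 and the x axis of clamp, either way round below 0.15 rad and (horizontal distance between panel0 and bay0 below 0.012 m or horizontal distance between panel0 and bay1 below 0.012 m or horizontal distance between panel0 and bay2 below 0.012 m) and z of panel1 in the frame of clamp between 0.019 and 0.0245 m and (horizontal distance between panel1 and bay0 below 0.012 m or horizontal distance between panel1 and bay1 below 0.012 m or horizontal distance between panel1 and bay2 below 0.012 m) and z of panel2 in the frame of clamp between 0.019 and 0.0245 m and (horizontal distance between panel2 and bay0 below 0.012 m or horizontal distance between panel2 and bay1 below 0.012 m or horizontal distance between panel2 and bay2 below 0.012 m) and linear speed of each of panel0, panel1, panel2 below 0.02 m/s and value of joint sketchbox_drawer0 below 0.01 m); the robot touches nothing.
It fails at once if one of the bystanders is moved by more than 30 mm (distance of any of jar_a, jar_b, glue, tape, palette_knife, eraser, palette from where it was at the start of the episode above 0.03 m).
Of panel0, panel1, panel2 only 2 to 3 are there at a start; the rules pass over those that are not, and their reading is None.
At some moment in a run one of panel0, panel1, panel2 may be knocked a few centimetres aside while the robot is not near it.
Once in a run the grip may slacken for a moment while it holds something.
It also fails if it takes over 210 s, if anything falls off the work surface, if the arm or the gripper's body presses on something with over 40 N, if the wrist force passes 120 N, or if a joint passes its speed limit or range.

## Working session

There is one attempt and no reset: what is moved stays moved. The work goes in short steps, each a Python script; the robot and the scene stay as the last script left them, time stands still between calls to the robot, and variables do not carry over. Pictures are saved under pics/ and viewed, at most 14 in all, crops included, and the job is handed in when it is done.

```bash
mkdir -p pics; cat > h.py <<'E'
import numpy as np, cv2
from cell import r, optics
from scipy.spatial.transform import Rotation as R
def save(im,name): cv2.imwrite('pics/'+name+'.png',im['pixels'][:,:,::-1])
def cloud(im,wp=None):
    d=im['depth']; v,u=np.mgrid[0:d.shape[0],0:d.shape[1]]
    P=np.stack([(u-im['cx'])/im['fx']*d,(v-im['cy'])/im['fy']*d,d],-1)
    if 'mount' in im:
        T=np.eye(4);T[:3,:3]=R.from_quat(wp[1]).as_matrix();T[:3,3]=wp[0];M=T@im['mount']
    else: M=np.linalg.inv(im['camera_from_world'])
    W=P@M[:3,:3].T+M[:3,3]; W[d==0]=np.nan
    return W
def pose(): return np.array(r.current_tool_pos()),np.array(r.current_ee_rot())
def down(yaw): # tool z down; tool x axis at world angle yaw
    c,s=np.cos(yaw),np.sin(yaw)
    return R.from_matrix(np.array([[c,s,0],[s,-c,0],[0,0,-1]])).as_quat()
E
python3 - <<'E'
from h import *
print(r.finger_overhang,r.current_t(),pose(),r.current_opening())
for n in ('scene','top'):
    im=optics.get_image(n); save(im,n+'0'); np.savez(n+'0.npz',W=cloud(im),px=im['pixels'])
    print(n,im['fx'],im['cx'],im['cy'],np.linalg.inv(im['camera_from_world']).round(3).tolist())
E
```

```text
0.022 0.0 (array([ 0.1868812 , -0.51693029,  0.23215869]), array([ 9.84999614e-01,  1.72555560e-01, -6.29638456e-05, -5.79638418e-04])) 1.0003443537074652
scene 411.9069183971648 256.7810144534962 183.37660712444656 [[-0.222, 0.639, -0.737, 1.394], [0.975, 0.149, -0.165, 0.248], [0.005, -0.755, -0.656, 0.853], [0.0, 0.0, 0.0, 1.0]]
top 360.6826733462766 254.54430521171898 192.31985269232226 [[0.027, -0.993, 0.118, 0.428], [-1.0, -0.027, 0.003, 0.06], [0.0, -0.118, -0.993, 1.066], [0.0, 0.0, 0.0, 1.0]]
```

View pics/top0.png

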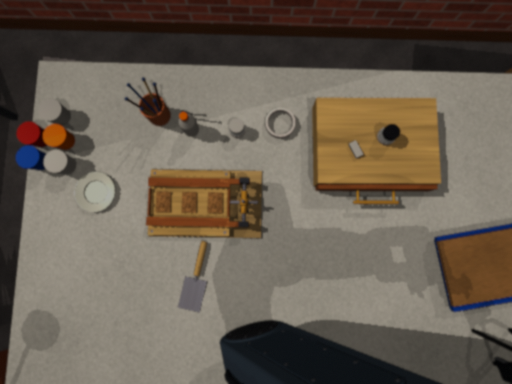

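View pics/scene0.png

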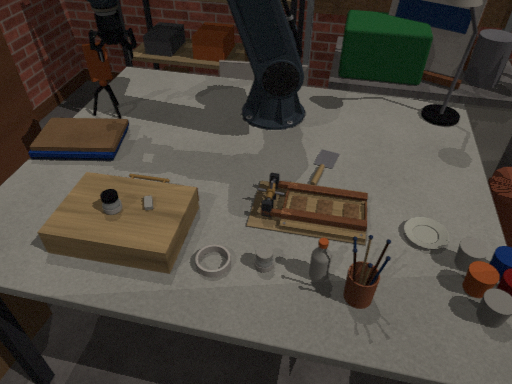

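The top view shows the clamp at about (205,203), with three cork pads and the turnbuckle on its right (-y) side. The box is at (377,143), its handle at (377,199). The jar (388,133) and eraser (356,148) are on its top. Next I'll measure both by depth.

```bash
python3 - <<'E'
from h import *
W=np.load('top0.npz')['W'];px=np.load('top0.npz')['px'].astype(float)
def rect(m,n):
    p=W[m][:,:2].astype(np.float32); rr=cv2.minAreaRect(p); print(n,m.sum(),rr, 'med z',np.nanmedian(W[m][:,2]))
v,u=np.mgrid[0:384,0:512]
def box(a,b,c,d): return (u>=a)&(u<b)&(v>=c)&(v<d)
z=W[...,2]
def big(m):
    n,l,s,c=cv2.connectedComponentsWithStats(m.astype(np.uint8)); return l==1+np.argmax(s[1:,4])
rect(big(box(300,450,85,192)&(z>.07)&(z<.1)),'boxtop')
rect(big(box(340,410,192,210)&(z>.03)&(z<.056)),'handle')
for n,b in(('railfar',(145,236,165,190)),('railnear',(145,236,210,240))):
    rect(big(box(*b)&(z>.036)&(z<.055)),n)
hsv=cv2.cvtColor(np.load('top0.npz')['px'],cv2.COLOR_RGB2HSV)
for c in((163,202),(189,202),(216,202)): print(W[c[1],c[0]].round(4),hsv[c[1],c[0]])
print('bed', hsv[202,176],W[202,176]); print('table',W[270,150],W[300,300])
# clamp whole footprint
rect(big(box(140,270,160,245)&(z>.008)),'clampall')
m=box(230,265,165,242)&(z>.045); p=W[m]; i=np.argsort(-p[:,2])[:12]; print(p[i].round(4))
a=cv2.resize(np.load('top0.npz')['px'][155:250,140:275,::-1],None,fx=5,fy=5,interpolation=cv2.INTER_CUBIC); cv2.imwrite('pics/crop.png',a)
E
```

```text
boxtop 10136 ((0.7026916742324829, -0.2777070701122284), (0.2473044991493225, 0.3424915373325348), 1.6645441055297852) med z 0.07928098276859186
handle 192 ((0.5435228943824768, -0.2807583212852478), (0.03210561349987984, 0.12816359102725983), 1.4220596551895142) med z 0.04759661190801845
railfar 743 ((0.5749207735061646, 0.2450171411037445), (0.02578827179968357, 0.2508595883846283), 0.6715038418769836) med z 0.04080683673419094
railnear 765 ((0.46193909645080566, 0.24284058809280396), (0.024894140660762787, 0.2542005181312561), 0.5171298384666443) med z 0.04083390286299737
[0.5164 0.3273 0.025 ] [ 15 170 114]
[0.5185 0.2521 0.0247] [ 14 169 116]
[0.5206 0.1739 0.0244] [ 14 171 112]
bed [ 18 154 147] [0.51747656 0.28979311 0.02445091]
table [ 0.31964896  0.3604694  -0.00100472] [ 0.24659268 -0.07592274 -0.00103936]
clampall 5845 ((0.5191283226013184, 0.21200576424598694), (0.19465680420398712, 0.31991273164749146), 1.6537625789642334) med z 0.02444568947178838
[[0.5218 0.0962 0.0931]
 [0.519  0.0988 0.093 ]
 [0.5219 0.0935 0.0926]
 [0.5165 0.0961 0.0917]
 [0.5219 0.099  0.0914]
 [0.5193 0.0962 0.0906]
 [0.5194 0.0935 0.0904]
 [0.5167 0.0935 0.0896]
 [0.5204 0.0911 0.0801]
 [0.5766 0.1014 0.0738]
 [0.5183 0.0913 0.073 ]
 [0.4576 0.0977 0.0724]]
```

View pics/crop.png

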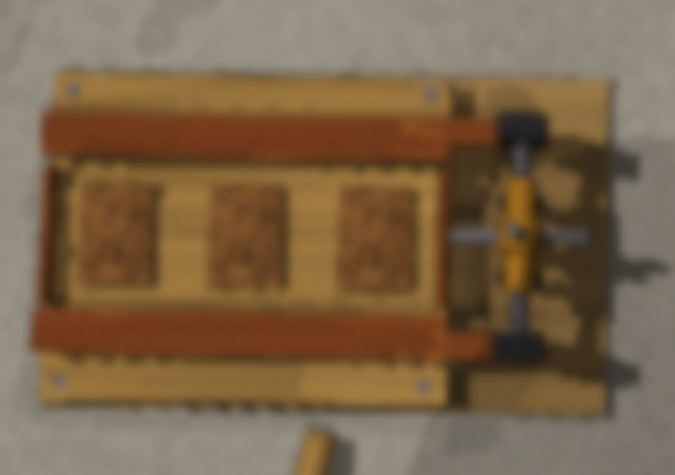

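The crop shows the bay pads and the sleeve, with one spoke straight up at about (0.519, 0.096). The clamp and the box are both yawed about 0.027 rad. Next: open the drawer.

```bash
cat >> h.py <<'E'
def best(p,yaw):
    c=[]
    for y in (yaw,yaw+np.pi,yaw-np.pi):
        q=r.inverse_kinematics(list(p),list(down(y)))
        if q is not None: c.append((abs(q[5]),y))
    return min(c)[1]
def go(p,yaw,b=True):
    y=best(p,yaw) if b else yaw
    r.move_to(list(p),list(down(y))); return y
YB=0.027; bx=np.array([np.cos(YB),np.sin(YB)])
E
python3 - <<'E'
from h import *
h=np.array([.535,-.281])
r.set_gripper(0.3,40)
y=go([h[0]-.05,h[1],.2],np.pi/2+YB); print(y)
r.move_linear([h[0],h[1],.12],down(y)); r.move_linear([h[0],h[1],.047],vel=.06)
print(r.current_contact_force())
r.set_gripper(0,40); print(r.current_opening(),r.current_contact_force())
e=h-bx*.172
r.move_linear([e[0],e[1],.047],vel=.08); print(pose()[0],r.current_opening(),r.current_contact_force())
r.set_gripper(0.3); r.move_linear([e[0],e[1],.2])
m=e+bx*.13
go([m[0]-.04,m[1],.36],YB); r.sleep(.3)
p=pose(); im=optics.get_image('wrist'); save(im,'w1'); np.savez('w1.npz',W=cloud(im,p),px=im['pixels']); print(im['mount'],p,r.current_q(),r.current_t())
E
```

```text
1.5977963267948965
[-0.30238858  0.01403996 -0.52059278]
0.07924773901960148 [-20.58576151  -2.17452919  15.41079407]
[ 0.36249815 -0.28549775  0.04731871] 0.07876625036958865 [-1.23010845  2.50182518  8.59734714]
[[-1.31035473e-04 -9.63794569e-01 -2.66645853e-01  7.03074403e-02]
 [ 9.99999308e-01  1.85508837e-04 -1.16194491e-03  9.02664297e-05]
 [ 1.16934136e-03 -2.66645821e-01  9.63793878e-01 -1.40886242e-01]
 [ 0.00000000e+00  0.00000000e+00  0.00000000e+00  1.00000000e+00]] (array([ 0.4529345 , -0.28213373,  0.35985502]), array([ 9.99908066e-01,  1.35588629e-02, -1.03718454e-04, -7.28161778e-05])) [-6.44348830e-01  2.19642243e-01  1.51336581e+00  1.62514121e-05
  1.40870800e+00  8.99375328e-01] 10.225
```

View pics/w1.png

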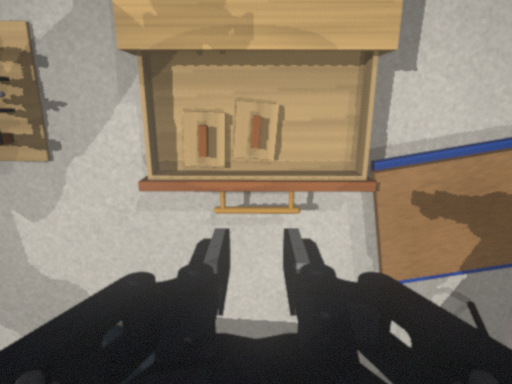

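Wrist view: the drawer is open, with two panels with battens at about (203,140) and (256,132), battens roughly along world x. I'll measure them, and look obliquely under the lid for a third.

```bash
cat >> h.py <<'E'
def battens(W,px,lo,hi,roi):
    """blobs of batten tops: z in lo..hi and reddish hue, inside world roi x0,x1,y0,y1"""
    hsv=cv2.cvtColor(px,cv2.COLOR_RGB2HSV)
    m=((hsv[...,0]<14)&(hsv[...,1]>120)&(W[...,2]>lo)&(W[...,2]<hi)&(W[...,0]>roi[0])&(W[...,0]<roi[1])&(W[...,1]>roi[2])&(W[...,1]<roi[3]))
    n,l,s,c=cv2.connectedComponentsWithStats(m.astype(np.uint8)); out=[]
    for i in range(1,n):
        if s[i,4]<60: continue
        P=W[l==i]; (cx,cy),(w,h),a=cv2.minAreaRect(P[:,:2].astype(np.float32))
        if w<h: a+=90;w,h=h,w
        a=np.deg2rad((a+90)%180-90); out.append((cx,cy,a,w,h,np.median(P[:,2]),s[i,4]))
    return out
def look(name=None):
    p=pose(); im=optics.get_image('wrist')
    if name: save(im,name)
    return cloud(im,p),im['pixels']
E
python3 - <<'E'
from h import *
d=np.load('w1.npz')
for b in battens(d['W'],d['px'],.042,.06,(.42,.57,-.43,-.13)): print(np.round(b,4))
W=d['W'];print(W[160,310].round(4),W[100,310].round(4),W[210,258].round(4), 'front top',W[184,300].round(4),'lid edge',W[46,250].round(4),W[160,200].round(4))
# oblique view under the lid
t=np.deg2rad(40)
Rm=R.from_matrix(R.from_quat(down(np.pi+YB)).as_matrix())*R.from_euler('y',-t)
z=Rm.as_matrix()[:,2]; print(z)
r.set_gripper(1.0)
try:
    r.move_to([.36,-.29,.30],Rm.as_quat())
    r.sleep(.3); W,px=look('w2'); np.savez('w2.npz',W=W,px=px)
except r.PlanningError as e: print('plan',e)
E
```

```text
[ 4.820e-01 -2.798e-01 -6.230e-02  4.290e-02  1.090e-02  4.950e-02
  2.410e+02]
[ 4.669e-01 -2.057e-01  1.550e-02  4.210e-02  1.150e-02  4.960e-02
  2.470e+02]
[ 0.4395 -0.3632  0.0222] [ 0.5266 -0.357   0.022 ] [ 0.3665 -0.2867  0.0477] front top [ 0.4131 -0.3439  0.0669] lid edge [ 0.5871 -0.2705  0.0796] [ 0.437  -0.1991  0.0329]
[ 0.64255333  0.01735316 -0.76604444]
plan the arm cannot take that pose within its joint ranges
```

```bash
python3 - <<'E'
from h import *
done=False
for t in (40,30,20,10):
  for x in (.36,.40,.44,.32):
    for z in (.25,.3,.35):
      Rm=R.from_quat(down(np.pi+YB))*R.from_euler('y',-np.deg2rad(t))
      p=np.array([x,-.29,z])
      if done: continue
      try:
        r.move_to(list(p),list(Rm.as_quat())); done=True; print(t,p)
      except r.PlanningError: pass
r.sleep(.3); W,px=look('w2'); np.savez('w2.npz',W=W,px=px); print(r.current_q(), done,r.current_t())
E
```

```text
30 [ 0.36 -0.29  0.35]
[-1.03516718 -0.07813666  1.94416325  0.52286469  1.06453714 -2.84203331] True 14.3083
```

View pics/w2.png

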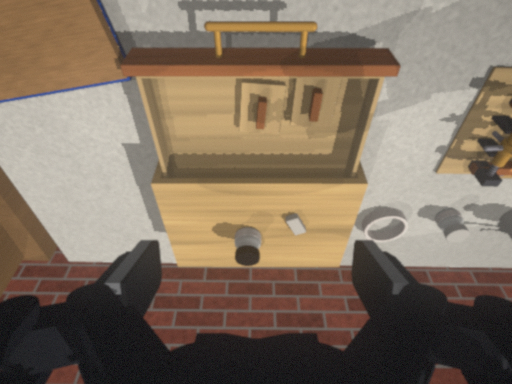

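The oblique view shows the same two panels at (262,110) and (316,105). No third one is visible. Next, a close view of the clamp.

```bash
python3 - <<'E'
from h import *
d=np.load('w2.npz');W=d['W'];f=(W[...,2]<.03)&(abs(W[...,1]+.28)<.12)&(W[...,0]>.42)
print('floor seen to x',np.nanmax(W[f][:,0]))
r.move_to([.40,-.2,.36],list(down(YB)))
go([.47,.24,.36],YB); r.sleep(.3); W,px=look('w3'); np.savez('w3.npz',W=W,px=px)
hsv=cv2.cvtColor(px,cv2.COLOR_RGB2HSV)
for b in ((.32),(.25),(.175)):
    m=(W[...,2]>.018)&(W[...,2]<.035)&(abs(W[...,0]-.5185)<.038)&(abs(W[...,1]-b)<.034)&(hsv[...,0]<17)&(hsv[...,2]<140)
    m=cv2.morphologyEx(m.astype(np.uint8),cv2.MORPH_OPEN,np.ones((3,3)))
    m=cv2.morphologyEx(m,cv2.MORPH_CLOSE,np.ones((7,7)))
    n,l,s,c=cv2.connectedComponentsWithStats(m);i=1+np.argmax(s[1:,4])
    P=W[l==i]; print(cv2.minAreaRect(P[:,:2].astype(np.float32)),P.mean(0).round(4),s[i,4])
m=(W[...,2]>.05)&(abs(W[...,1]-.1)<.06)&(abs(W[...,0]-.52)<.1);P=W[m];P=P[np.argsort(-P[:,2])]
print(P[:60].mean(0),P[:5])
for x0 in (.46,.575):
    m=(W[...,2]>.037)&(W[...,2]<.05)&(abs(W[...,0]-x0)<.03)&(abs(W[...,1]-.25)<.09)
    P=W[m];print(cv2.minAreaRect(P[:,:2].astype(np.float32)),np.polyfit(P[:,1],P[:,0],1),P[:,0].min(),P[:,0].max())
E
```

```text
floor seen to x 1.5148748741216995
((0.5192580223083496, 0.3275337815284729), (0.05853179842233658, 0.04011945798993111), 2.1399502754211426) [nan nan nan] 899
((0.5209639668464661, 0.2535021901130676), (0.06106200069189072, 0.042461421340703964), 2.687903881072998) [nan nan nan] 1040
((nan, nan), (0.0, 0.0), 0.0) [nan nan nan] 373
[0.51960073 0.09870922 0.08562172] [[0.52215381 0.09678725 0.09539415]
 [0.52080747 0.09812494 0.09521267]
 [0.52237496 0.09906841 0.09439451]
 [0.52383043 0.09760388 0.09421856]
 [0.51970377 0.09916965 0.09417574]]
((0.4637596905231476, 0.25001972913742065), (0.025159703567624092, 0.17984972894191742), 0.769382119178772) [-0.01367685  0.46683916] 0.4500937607095098 0.47744446759418896
((0.5764752626419067, 0.2499239593744278), (0.026738246902823448, 0.1801622211933136), 1.3281711339950562) [-0.01353645  0.57928666] 0.5622747043388351 0.5899784991874499
```

View pics/w3.png

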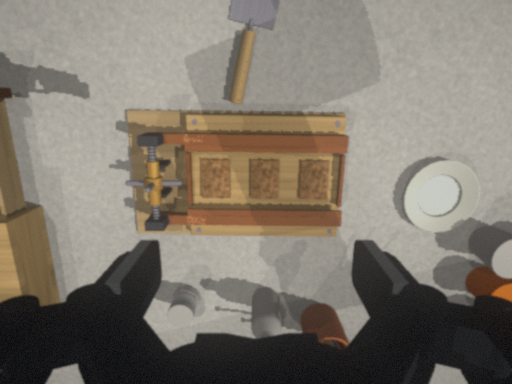

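The clamp view shows the pads at pixels (215,178), (264,178) and (312,178). That puts bay1 at about (0.520, 0.253). Now pick panel A and place it on bay2.

```bash
cat >> h.py <<'E'
YC=0.02; B1=np.array([.520,.2530]); cy=np.array([-np.sin(YC),np.cos(YC)])
BAY={0:B1-.075*cy,1:B1,2:B1+.075*cy}
def pick(x,y,a,zt=.061,op=.45):
    r.set_gripper(op,35)
    yw=go([x,y,.2],a); r.move_linear([x,y,.1],down(yw)); r.move_linear([x,y,zt],vel=.05)
    print('pre',np.round(r.current_contact_force(),1)); r.set_gripper(0,35)
    print('grip',r.current_opening(),np.round(r.current_contact_force(),1),r.current_finger_force())
    r.move_linear([x,y,.25],vel=.12); print('lift',r.current_opening(),r.current_finger_force())
    return r.current_opening()>.08
def place(k,zg=.061):
    """zg: grasp TCP height over drawer floor (.022) level -> same offset on bed (.022)"""
    x,y=BAY[k]; yw=go([x,y,.2],YC); print('over',r.current_opening())
    if r.current_opening()<.08: return False
    r.move_linear([x,y,zg+.012],down(yw),vel=.12); f0=r.current_contact_force()[2]; z=zg+.012
    while z>zg-.008:
        z-=.001; r.move_linear([x,y,z],vel=.02); f=r.current_contact_force()[2]-f0
        print(round(z,4),round(f,1),end='; ')
        if f>16: break
    r.set_gripper(.4); r.move_linear([x,y,.2],vel=.12); print('\nt',r.current_t()); return True
E
python3 - <<'E'
from h import *
# re-measure on the way, then pick
go([.42,-.25,.36],YB); r.sleep(.2); W,px=look()
bs=battens(W,px,.042,.06,(.42,.57,-.43,-.13)); print(np.round(bs,4))
b=sorted(bs,key=lambda b:b[1])[0]
if pick(*b[:3]): print(place(2))
E
```

```text
[[ 4.817e-01 -2.797e-01 -4.560e-02  4.270e-02  1.140e-02  4.950e-02
   2.680e+02]
 [ 4.671e-01 -2.056e-01  5.100e-03  4.180e-02  1.000e-02  4.960e-02
   2.490e+02]]
pre [0.1 0.1 0. ]
grip -0.000815858787445753 [-1.  -0.5  0.6] 0.0
lift -7.698987915066446e-05 0.0
```

```bash
python3 - <<'E'
from h import *
go([.42,-.25,.36],YB); r.sleep(.2); W,px=look('w4')
bs=battens(W,px,.042,.06,(.42,.57,-.43,-.13)); print(np.round(bs,4),pose())
E
```

```text
[[ 4.885e-01 -1.657e-01 -2.130e-02  4.210e-02  1.120e-02  4.960e-02
   2.850e+02]
 [ 4.813e-01 -2.796e-01 -3.580e-02  4.240e-02  1.140e-02  4.950e-02
   2.660e+02]] (array([ 0.42009739, -0.25000577,  0.35881547]), array([ 9.99908367e-01,  1.34915845e-02, -8.90475836e-04, -6.64157581e-04]))
```

View pics/w4.png

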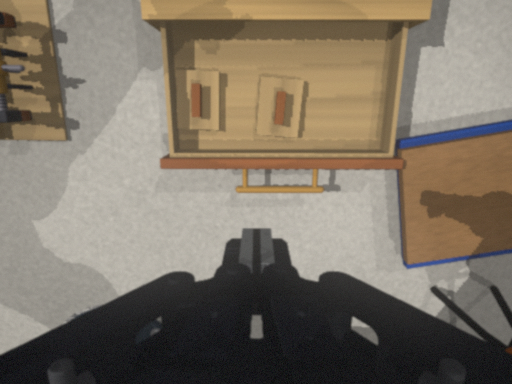

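Panel A is unmoved at (281,107), so that grasp closed above the batten. Panel B has been knocked to (197,100). I'll measure the real fingertip reach from the wrist depth.

```bash
python3 - <<'E'
from h import *
print(r.finger_overhang,r.current_opening())
for op in (0,.45):
    r.set_gripper(op); im=optics.get_image('wrist'); W=cloud(im,(np.zeros(3),[0,0,0,1]))
    v,u=np.mgrid[0:384,0:512]
    m=(v>180)&(v<300)&(W[...,2]<.1)
    P=W[m]; i=np.argsort(-P[:,2])[:40]; print(op,r.current_opening(),P[i[::8]].round(4), m.sum())
print(r.finger_overhang)
E
```

```text
0.022 -0.0022186331929549496
0 -0.0021905220658756 [[ 0.0132 -0.0034 -0.0015]
 [ 0.0135  0.0031 -0.0022]
 [ 0.0138  0.0003 -0.0028]
 [ 0.014   0.0054 -0.0033]
 [ 0.0136  0.0053 -0.0036]] 8753
0.45 0.4512966369058311 [[ 0.0095  0.0194  0.0013]
 [-0.0042 -0.0191  0.0003]
 [ 0.0088 -0.0191 -0.0005]
 [ 0.0054  0.0193 -0.001 ]
 [ 0.0061 -0.0191 -0.0015]] 9317
0.022
```

The depth puts the tips close to the TCP, so the overhang can't be trusted. I'll feel for the panel's top by force and grasp there.

```bash
cat >> h.py <<'E'
def pick(x,y,a,op=.35,zmin=.036):
    r.set_gripper(op,40)
    yw=go([x,y,.2],a); r.move_linear([x,y,.08],down(yw)); z=.06
    r.move_linear([x,y,z],vel=.08); f0=r.current_contact_force()[2]
    while z>zmin:
        z-=.0015; r.move_linear([x,y,z],vel=.03); f=r.current_contact_force()[2]-f0
        if f>3: break
    print('contact',z,f)
    z+=.001 if f<=3 else .0025
    r.move_linear([x,y,z],vel=.03)
    r.set_gripper(0,40)
    print('grip',r.current_opening(),np.round(r.current_contact_force(),1),r.current_finger_force())
    if r.current_opening()<.06: r.set_gripper(op); r.move_linear([x,y,.2]); return None
    r.move_linear([x,y,.25],vel=.12); print('lift',r.current_opening(),r.current_finger_force())
    return z
E
python3 - <<'E'
from h import *
go([.42,-.25,.36],YB); r.sleep(.2); W,px=look()
bs=battens(W,px,.042,.06,(.42,.57,-.43,-.13)); print(np.round(bs,4))
b=sorted(bs,key=lambda b:b[1])[0]
z=pick(*b[:3]); print(z,r.current_t())
E
```

```text
[[ 4.890e-01 -1.656e-01  5.000e-03  4.200e-02  1.170e-02  4.960e-02
   2.760e+02]
 [ 4.816e-01 -2.797e-01 -5.730e-02  4.260e-02  1.140e-02  4.940e-02
   2.670e+02]]
contact 0.035999999999999976 -1.220847434087716
grip 0.1312863227697736 [-0.1 -0.7  3.1] 40.36994934082031
lift 0.1306203841587604 40.04922688007355
0.03699999999999998 37.9167
```

```bash
python3 - <<'E'
from h import *
print(r.current_opening())
print(place(2,.037))
go([.47,.24,.36],YB); r.sleep(.2); W,px=look('w5'); np.savez('w5.npz',W=W,px=px)
print('targets',BAY)
print(np.round(battens(W,px,.042,.06,(.48,.56,.13,.37)),4))
E
```

```text
0.1306203841587604
over 0.12919915893960257
0.048 5.3; 0.047 8.2; 0.046 14.9; 0.045 19.7; 
t 44.3
True
targets {0: array([0.5214999, 0.178015 ]), 1: array([0.52 , 0.253]), 2: array([0.5185001, 0.327985 ])}
[[5.149e-01 3.281e-01 1.070e-02 2.870e-02 1.110e-02 5.770e-02 1.240e+02]]
```

View pics/w5.png

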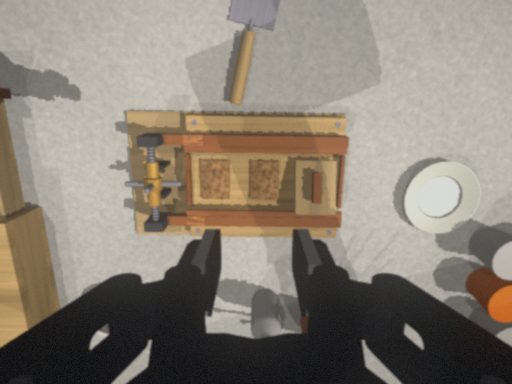

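The panel in bay2 sits too far towards +x: its edge at row 214 overlaps the far rail. I'll measure its top more fully.

```bash
python3 - <<'E'
from h import *
d=np.load('w5.npz');W=d['W'];px=d['px']
print(np.round(battens(W,px,.042,.09,(.48,.57,.26,.37)),4))
for v in range(156,222,4): print(v,[tuple(W[v,u].round(4)) for u in (303,317,330)])
E
```

```text
[[ 5.209e-01  3.281e-01 -8.200e-03  4.070e-02  1.110e-02  5.980e-02
   2.420e+02]]
156 [(np.float64(0.4826), np.float64(0.3111), np.float64(0.0217)), (np.float64(0.4821), np.float64(0.3322), np.float64(0.0216)), (np.float64(0.4817), np.float64(0.3518), np.float64(0.0209))]
160 [(np.float64(0.4863), np.float64(0.3095), np.float64(0.0352)), (np.float64(0.4857), np.float64(0.3299), np.float64(0.0357)), (np.float64(0.4853), np.float64(0.3491), np.float64(0.0349))]
164 [(np.float64(0.492), np.float64(0.3097), np.float64(0.0365)), (np.float64(0.4914), np.float64(0.3301), np.float64(0.0366)), (np.float64(0.491), np.float64(0.3493), np.float64(0.036))]
168 [(np.float64(0.4977), np.float64(0.3098), np.float64(0.038)), (np.float64(0.4967), np.float64(0.3299), np.float64(0.0399)), (np.float64(0.4965), np.float64(0.3492), np.float64(0.0388))]
172 [(np.float64(0.5033), np.float64(0.31), np.float64(0.0395)), (np.float64(0.4993), np.float64(0.3272), np.float64(0.0562)), (np.float64(0.5019), np.float64(0.3492), np.float64(0.041))]
176 [(np.float64(0.5088), np.float64(0.31), np.float64(0.0419)), (np.
[... 1511 characters left out ...]
5)), (np.float64(0.5539), np.float64(0.3321), np.float64(0.0526)), (np.float64(0.5538), np.float64(0.3514), np.float64(0.0515))]
212 [(np.float64(0.5607), np.float64(0.3119), np.float64(0.0526)), (np.float64(0.5605), np.float64(0.3328), np.float64(0.0515)), (np.float64(0.5598), np.float64(0.3519), np.float64(0.052))]
216 [(np.float64(0.5714), np.float64(0.3144), np.float64(0.0403)), (np.float64(0.5703), np.float64(0.3354), np.float64(0.0417)), (np.float64(0.5698), np.float64(0.3551), np.float64(0.0416))]
220 [(np.float64(0.5776), np.float64(0.3147), np.float64(0.0408)), (np.float64(0.5764), np.float64(0.3357), np.float64(0.0426)), (np.float64(0.5761), np.float64(0.3556), np.float64(0.0419))]
```

The far end is resting on the far lip, about 4–5 mm off. I'll regrip, shift it to -x and let it drop flat.

```bash
python3 - <<'E'
from h import *
x,y=BAY[2]; r.set_gripper(.35,30)
yw=go([x,y,.2],YC); print('yaw',yw)
r.move_linear([x,y,.08],down(yw)); r.move_linear([x,y,.0475],vel=.05)
r.set_gripper(0,30); print(r.current_opening())
r.move_linear([x,y,.075],vel=.05); r.move_linear([x-.005,y,.075],vel=.05)
f0=r.current_contact_force()[2]; z=.055; r.move_linear([x-.005,y,z],vel=.05)
while z>.042:
    z-=.001; r.move_linear([x-.005,y,z],vel=.02); f=r.current_contact_force()[2]-f0
    if f>4: break
print(z,f); r.set_gripper(.35); r.move_linear([x-.005,y,.2])
go([.47,.24,.36],YB); r.sleep(.2); W,px=look('w6'); np.savez('w6.npz',W=W,px=px)
print(np.round(battens(W,px,.042,.09,(.48,.57,.26,.37)),4))
for u in (303,330):
    c=W[:,u]; m=(c[:,0]>.46)&(c[:,0]<.58)&(c[:,2]>.03); print([tuple(q.round(4)) for q in c[m][::4,[0,2]]])
E
```

```text
yaw -3.121592653589793
0.1279653643745651
0.04499999999999999 4.9963174961016135
[[5.211e-01 3.283e-01 1.410e-02 4.240e-02 1.090e-02 5.120e-02 2.290e+02]]
[(np.float64(0.4607), np.float64(0.042)), (np.float64(0.4679), np.float64(0.0413)), (np.float64(0.4737), np.float64(0.0408)), (np.float64(0.4847), np.float64(0.0359)), (np.float64(0.4906), np.float64(0.0359)), (np.float64(0.4968), np.float64(0.0346)), (np.float64(0.5024), np.float64(0.0365)), (np.float64(0.5089), np.float64(0.0344)), (np.float64(0.5145), np.float64(0.0365)), (np.float64(0.5209), np.float64(0.0354)), (np.float64(0.5268), np.float64(0.0363)), (np.float64(0.5335), np.float64(0.0347)), (np.float64(0.5391), np.float64(0.0368)), (np.float64(0.546), np.float64(0.0347)), (np.float64(0.5525), np.float64(0.0344)), (np.float64(0.5588), np.float64(0.0347)), (np.float64(0.5659), np.float64(0.0421)), (np.float64(0.5727), np.float64(0.0409)), (np.float64(0.5782), np.float64(0.0435)), (np.float64(0.461), np.float64(0.3647)), (np.float64(0.4608), np.float64(0.3697)), (np.float64(0.4615), np.float64(0.3725)), (np.float64(0.4608), np
[... 1115 characters left out ...]
64(0.5016), np.float64(0.0353)), (np.float64(0.5076), np.float64(0.0352)), (np.float64(0.5136), np.float64(0.0359)), (np.float64(0.5197), np.float64(0.0357)), (np.float64(0.5258), np.float64(0.036)), (np.float64(0.5323), np.float64(0.0348)), (np.float64(0.5388), np.float64(0.0339)), (np.float64(0.5446), np.float64(0.0358)), (np.float64(0.5506), np.float64(0.0367)), (np.float64(0.5575), np.float64(0.0352)), (np.float64(0.5646), np.float64(0.0425)), (np.float64(0.571), np.float64(0.0426)), (np.float64(0.5777), np.float64(0.0417)), (np.float64(0.4601), np.float64(0.4035)), (np.float64(0.46), np.float64(0.4069)), (np.float64(0.4607), np.float64(0.4094)), (np.float64(0.4604), np.float64(0.4137))]
```

It now lies flat, with its top at about 0.035. Next I'll press it firmly on the batten, then fetch panel B for bay1.

```bash
cat >> h.py <<'E'
def press(x,y,z0=.07,fmax=18):
    r.set_gripper(0,30); yw=go([x,y,.2],YC); r.move_linear([x,y,z0],down(yw),vel=.15)
    f0=r.current_contact_force()[2]; z=z0; f=0
    while z>.03 and f<fmax:
        z-=.0015 if f<2 else .0007
        r.move_linear([x,y,z],vel=.03); f=r.current_contact_force()[2]-f0
        if f>2: print(round(z,4),round(f,1),end='; ')
    r.move_linear([x,y,.2],vel=.2); print('pressed',r.current_t())
E
python3 - <<'E'
from h import *
press(.518,.328)
r.set_gripper(.25,40)
go([.42,-.25,.36],YB); r.sleep(.2); W,px=look()
bs=battens(W,px,.042,.06,(.42,.57,-.43,-.13)); print(np.round(bs,4))
m=(W[...,0]>.45)&(W[...,0]<.53)&(W[...,1]>-.16)&(W[...,1]<-.09)&(W[...,2]>.055); print('wall y',W[m][:,1].min())
z=pick(*bs[0][:3],op=.25); print(z,pose()[1],r.current_t())
E
```

```text
0.0505 11.1; 0.0498 18.3; pressed 61.5083
[[ 4.890e-01 -1.656e-01 -2.420e-02  4.220e-02  1.130e-02  4.960e-02
   2.850e+02]]
wall y -0.13392183899543225
contact 0.035999999999999976 0.03330106187667211
grip 0.12212604673533933 [-0.4  1.5  2.9] 39.96763229370117
lift 0.12985882307681365 39.57949697971344
0.03699999999999998 [ 9.99926522e-01 -1.21119559e-02 -4.55540268e-04 -2.08793329e-04] 73.0417
```

```bash
python3 - <<'E'
from h import *
import h
h.BAY[1]=np.array([.5145,.2530])
print(place(1,.037))
go([.47,.24,.36],YB); r.sleep(.2); W,px=look('w7'); np.savez('w7.npz',W=W,px=px)
print(np.round(battens(W,px,.042,.09,(.48,.57,.13,.37)),4))
for y0 in (.253-.02,.253+.02,.328-.02,.328+.02):
    m=(abs(W[...,1]-y0)<.006)&(W[...,0]>.481)&(W[...,0]<.56)&(W[...,2]>.028)&(W[...,2]<.06); P=W[m]; print(y0,P[:,0].min(),P[:,0].max(),np.median(P[:,2]),np.polyfit(P[:,0],P[:,2],1)[0])
E
```

```text
over 0.12941787384988981
0.048 -0.4; 0.047 0.1; 0.046 0.8; 0.045 -0.1; 0.044 1.0; 0.043 0.3; 0.042 1.0; 0.041 4.2; 0.04 5.0; 0.039 4.7; 0.038 4.7; 0.037 7.0; 0.036 19.9; 
t 81.625
True
[[5.201e-01 2.534e-01 3.020e-02 4.320e-02 1.020e-02 4.980e-02 2.200e+02]
 [5.210e-01 3.283e-01 2.350e-02 4.290e-02 1.070e-02 4.970e-02 2.240e+02]]
0.233 0.48113581666031574 0.5599112831629651 0.033709331404863374 0.003972104481566443
0.273 0.4813888276385867 0.559299246078503 0.03372000656788321 -0.001648150241245734
0.308 0.4820962585144015 0.5596474125793075 0.03380346002302734 0.0018322886295038543
0.34800000000000003 0.4812732134000525 0.5599275791458043 0.03390071980933629 0.0030022407036305898
```

View pics/w7.png

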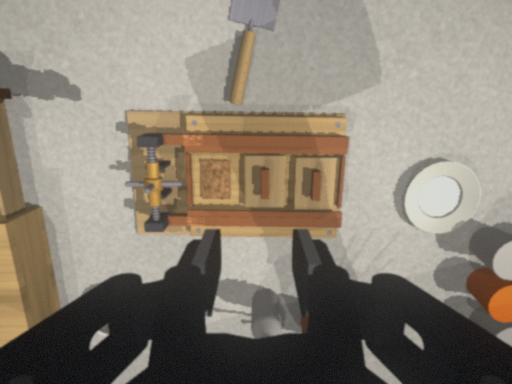

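Both panels lie level: battens at (264,183) and (315,184), slopes below 0.004, tops at 0.034. Before turning the sleeve I'll check how deep the earlier oblique view reached for a third panel.

```bash
python3 - <<'E'
from h import *
for n in ('w1','w2'):
    W=np.load(n+'.npz')['W']
    f=(W[...,2]<.03)&(W[...,2]>.012)&(abs(W[...,1]+.28)<.12)&(W[...,0]>.42)&(W[...,0]<.75); print(n,W[f][:,0].max(), 'back?')
    f=(W[...,2]<.075)&(W[...,2]>.03)&(abs(W[...,1]+.28)<.12)&(W[...,0]>.53)&(W[...,0]<.75); print(W[f][::200].round(3)[:8])
# search for low oblique pose reachable
best_=None
for psi in (np.pi+YB,np.pi+YB+.4,np.pi+YB-.4,np.pi+.8,np.pi-.8,YB+np.pi/2,YB-np.pi/2):
  for t in (0,15,30,45,60):
    for ax in ('y','x'):
     for sg in (1,-1):
      Rm=R.from_quat(down(psi))*R.from_euler(ax,sg*np.deg2rad(t))
      M=r_=np.eye(4)
      cam=np.array([-.2666,0,.9638]); 
      for p in ([.33,-.28,.15],[.38,-.28,.15],[.33,-.28,.2],[.3,-.28,.25],[.38,-.28,.25]):
        d=Rm.apply(cam); c=np.array(p)+Rm.apply([.07,0,-.141])
        if d[0]<.3: continue
        # deepest floor x seen past lid edge (.58,.08)
        if c[0]>.55 or c[2]<.09: continue
        deep=.58+ (.58-c[0])*(.08-.022)/(c[2]-.08)
        if r.inverse_kinematics(p,list(Rm.as_quat())) is not None:
            if best_ is None or deep>best_[0]: best_=(deep,psi,t,ax,sg,p,d.round(2),c.round(3))
print(best_)
E
```

```text
w1 0.5931238177801367 back?
[[ 0.582 -0.164  0.075]]
w2 0.6296889873450953 back?
[[ 0.587 -0.398  0.069]
 [ 0.585 -0.322  0.071]
 [ 0.583 -0.246  0.073]]
(np.float64(0.8755628453841731), 3.1685926535897933, 60, 'y', -1, [0.33, -0.28, 0.15], array([ 0.97,  0.03, -0.25]), array([ 0.173, -0.284,  0.16 ]))
```

The floor was seen to x=0.63, which is about the drawer's back end, so there are two panels. Now the sleeve, starting with two strokes.

```bash
cat >> h.py <<'E'
AX=np.array([.518,.097]); YT=YC+np.pi/2
def tp(yr,z): a=AX+yr*cy; return [a[0],a[1],z]
def stroke(end=-.0077,h=.018,start=.040,fmax=18):
    z=.055+h
    r.move_linear(tp(start,.112),vel=.25); r.move_linear(tp(start,z),vel=.12)
    f0=np.array(r.current_contact_force()); y=start; fs=[]
    while y>end+1e-6:
        y=max(end,y-.008); r.move_linear(tp(y,z),vel=.06)
        f=np.array(r.current_contact_force())-f0; fs.append(round(f[1],1))
        if np.linalg.norm(f)>fmax: print('LIMIT',y,f.round(1)); break
    r.move_linear(tp(y+.002,z),vel=.1); r.move_linear(tp(y+.002,.112),vel=.2); print(fs,r.current_t()); return y
E
python3 - <<'E'
from h import *
r.set_gripper(0,30); go(tp(.04,.16),YT)
stroke(); stroke()
go([.47,.2,.36],YB); r.sleep(.2); W,px=look('w8'); np.savez('w8.npz',W=W,px=px)
for x0 in (.46,.575):
    m=(W[...,2]>.037)&(W[...,2]<.046)&(abs(W[...,0]-x0)<.035)&(abs(W[...,1]-.25)<.09); P=W[m]
    print(cv2.minAreaRect(P[:,:2].astype(np.float32)))
E
```

```text
[np.float64(0.8), np.float64(1.2), np.float64(1.0), np.float64(2.0), np.float64(2.4), np.float64(0.8)] 87.3417
[np.float64(0.1), np.float64(-0.5), np.float64(-0.2), np.float64(-0.1), np.float64(1.3), np.float64(0.3)] 90.4333
((0.46722227334976196, 0.2503957748413086), (0.02523621916770935, 0.17906339466571808), 0.6944777965545654)
((0.5642844438552856, 0.24984262883663177), (0.04386955872178078, 0.1802477240562439), 1.765862226486206)
```

View pics/w8.png

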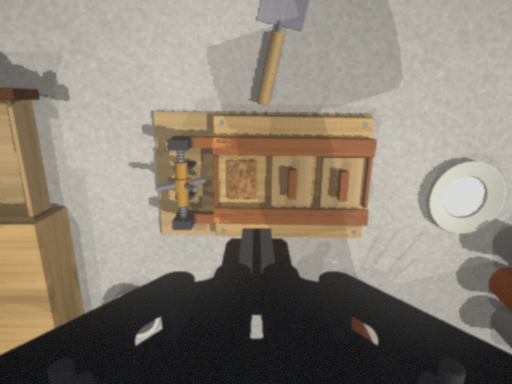

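The near rail has moved 3.5 mm (about 2.5 rad), just as planned. Five more strokes remain; the last will meet the stop.

```bash
sed -i 's/fmax=18):\n    z=/&/; s/def stroke(end=-.0077,h=.018,start=.040,fmax=18)/def stroke(end=-.0077,h=.018,start=.040,fmax=18,st=.008)/; s/y-.008); r.move_linear(tp(y,z)/y-st); r.move_linear(tp(y,z)/' h.py
python3 - <<'E'
from h import *
go(tp(.04,.16),YT)
for i in range(4): stroke()
stroke(st=.003,fmax=10)
go([.47,.2,.36],YB); r.sleep(.2); W,px=look('w9'); np.savez('w9.npz',W=W,px=px)
for x0 in (.465,.575):
    m=(W[...,2]>.037)&(W[...,2]<.046)&(abs(W[...,0]-x0)<.028)&(abs(W[...,1]-.25)<.09); P=W[m]
    print(cv2.minAreaRect(P[:,:2].astype(np.float32)))
print(np.round(battens(W,px,.044,.09,(.49,.55,.13,.37)),4))
E
```

```text
[np.float64(-0.2), np.float64(-0.6), np.float64(-1.5), np.float64(0.5), np.float64(0.0), np.float64(0.5)] 96.3
[np.float64(-1.3), np.float64(-1.1), np.float64(-1.0), np.float64(-0.4), np.float64(0.4), np.float64(-0.2)] 99.3917
[np.float64(1.4), np.float64(1.4), np.float64(0.5), np.float64(1.6), np.float64(1.4), np.float64(1.3)] 102.4833
LIMIT -0.0077 [-10.9  30.6  24.3]
[np.float64(0.4), np.float64(0.1), np.float64(1.0), np.float64(1.8), np.float64(1.0), np.float64(30.6)] 105.575
LIMIT 0.037 [-3.4 14.3  7.6]
[np.float64(14.3)] 107.225
((0.47559309005737305, 0.2505911886692047), (0.025446731597185135, 0.1790921837091446), 0.7287002801895142)
((0.5646046996116638, 0.24980664253234863), (0.025837158784270287, 0.17996641993522644), 0.9539591670036316)
[[5.202e-01 2.535e-01 2.430e-02 4.320e-02 1.120e-02 4.970e-02 2.260e+02]
 [5.208e-01 3.287e-01 2.300e-02 4.410e-02 1.140e-02 4.970e-02 2.380e+02]]
```

View pics/w9.png

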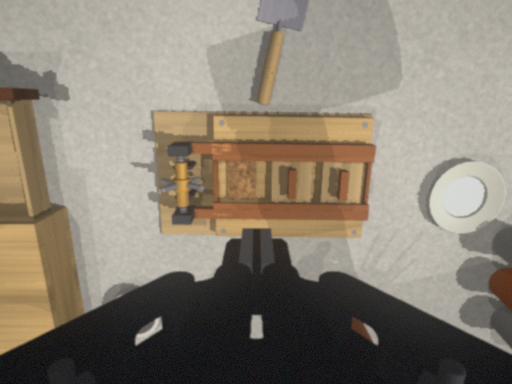

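Both rails are about 11.9 mm in and the panels are still in place. The last stroke met a spoke as it came down, so I'll measure the spoke angle.

```bash
python3 - <<'E'
from h import *
for n in ('w3','w8','w9'):
    W=np.load(n+'.npz')['W']
    m=(abs(W[...,0]-.5205)<.012)&(abs(W[...,1]-.097)<.05)&(W[...,2]>.02)
    P=W[m]; d=P[:,1:]-[.097,.055]; rad=np.hypot(*d.T); k=(rad>17)|(rad>.018)&(rad<.045)
    a=np.degrees(np.arctan2(-d[k,0],d[k,1])); 
    print(n,k.sum(),np.histogram(a,np.arange(-130,131,10))[0])
    for lo,hi in((-100,-10),(-10,100)):
        s=(a>lo)&(a<hi)&(rad[k]>.028); print(lo,np.median(a[s]) if s.any() else None,s.sum(), P[k][s][:,1:].round(3)[:6].tolist())
E
```

```text
w3 222 [ 0  0  0 26 45  0  0  0  0  0  0  0 40 12  0  0  0  0  0  0 37 62  0  0
  0  0]
-100 -89.62581788007562 35 [[0.125, 0.054], [0.126, 0.053], [0.128, 0.054], [0.129, 0.055], [0.131, 0.054], [0.132, 0.054]]
-10 79.68466319308759 92 [[0.058, 0.058], [0.059, 0.057], [0.061, 0.058], [0.062, 0.057], [0.064, 0.058], [0.065, 0.058]]
w8 242 [38  0  0  0  0  0  0  0  5 48 10  0  0  0  0  0  0 86  9  0  0  0  0  0
  0 16]
-100 -35.144589875687394 40 [[0.115, 0.078], [0.113, 0.079], [0.114, 0.081], [0.116, 0.081], [0.117, 0.08], [0.119, 0.082]]
-10 46.5074970861241 59 [[0.073, 0.074], [0.074, 0.073], [0.076, 0.074], [0.066, 0.078], [0.068, 0.08], [0.069, 0.078]]
w9 259 [ 0  0  0  0  0  0  6 54 13  0  0  0  0  0  0 65 18  0  0  0  0  0  0 21
 40  0]
-100 -54.77197335322674 41 [[0.121, 0.071], [0.122, 0.071], [0.124, 0.07], [0.125, 0.071], [0.12, 0.073], [0.121, 0.074]]
-10 28.25297796752981 54 [[0.08, 0.079], [0.083, 0.08], [0.078, 0.085], [0.079, 0.083], [0.08, 0.084], [0.081, 0.083]]
```

The stop at 10 rad has a spoke remainder of 33°, and the spokes measure 33°. The lip gap is 63.4 mm against 64 nominal fully in (87 mm at the start, so the sleeve began a quarter turn in). So the sleeve is on its stop and the rails are fully in. Next: push the drawer shut.

```bash
python3 - <<'E'
from h import *
r.set_gripper(0,30)
s=np.array([.3625,-.2855])
a=s-bx*.035; go([a[0],a[1],.2],YB); r.move_linear([a[0],a[1],.046],vel=.12)
f0=np.array(r.current_contact_force()); d=-.035
while d<.17:
    d+=.02 if d<.125 else .003
    p=s+bx*d; r.move_linear([p[0],p[1],.046],vel=.08 if d<.13 else .04); f=np.array(r.current_contact_force())-f0
    if abs(f[0])>12: break
print(d,f.round(1))
p=s+bx*(d-.01); r.move_linear([p[0],p[1],.046]); r.move_linear([p[0],p[1],.25],vel=.2)
go([.36,-.25,.36],YB); r.sleep(.2); im=optics.get_image('top'); save(im,'t9'); W=cloud(im)
v,u=np.mgrid[0:384,0:512]
m=(u>340)&(u<410)&(v>188)&(v<215)&(W[...,2]>.03)&(W[...,2]<.056);P=W[m];print('handle x min',P[:,0].min(),cv2.minAreaRect(P[:,:2].astype(np.float32)))
w0=np.load('top0.npz')['W']; P0=w0[m&(w0[...,2]>.03)&(w0[...,2]<.056)]; print('start',P0[:,0].min(),r.current_t())
for nm,(a0,b0,c0,d0) in {'near':(150,225,205,240),'far':(150,225,165,200)}.items():
    k=(u>=a0)&(u<b0)&(v>=c0)&(v<d0)
    for Q in (w0,W):
        q=Q[k&(Q[...,2]>.037)&(Q[...,2]<.048)]; print(nm,np.percentile(q[:,0],[2,50,98]).round(4))
E
```

```text
0.15800000000000003 [-23.6  -3.9  11.2]
handle x min 0.5260709428199943 ((0.5470102429389954, -0.2824474573135376), (0.039181336760520935, 0.19363832473754883), 1.3273835182189941)
start 0.5259282182389434 120.7417
near [0.4497 0.4616 0.4738]
near [0.4611 0.4739 0.5013]
far [0.5618 0.5743 0.5869]
far [0.5336 0.5619 0.5749]
```

View pics/t9.png

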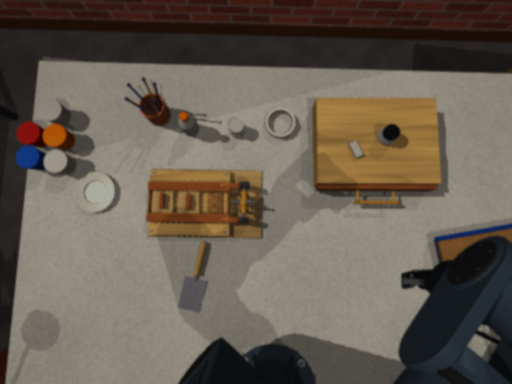

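The final top view shows the drawer shut (handle back at 0.526), both rails in over the two panels, and the bystanders where they were. The rail spacing of 89 mm matches the fully-in geometry, so I'm handing in.

```bash
python3 - <<'E'
from h import *
print(r.hand_in())
E
```

```text
the job is handed in; nothing more can be done
None
```

I handed the job in at about 121 s; the hand-in returned no verdict. By my own measurements, both panels lie level in bays 1 and 2, the rails are fully in and the drawer is shut; I found no third panel.

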